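# Slide the serving tray out over the end of its riser

## Task

Push the white tray along the wooden riser towards the customers' side (the robot's left) until its leading short edge sticks out about 4 cm past the riser's left end (between 3 and 5 cm is fine), so that a waiter can get fingers under it. Leave it lying flat, square to that end and near the middle of the riser's width (its middle within 3 cm of the riser's centre line), and take the hand away. Only push it with the fingers, never pick it up, and do not disturb the jar, the shot glass or the cup standing beside the riser.

Things in the scene. Friction and masses are not known exactly. Their poses are not given: they have to be found in the camera images.
- riser: low wooden serving riser fixed to the worktop, 180 (its x) x 280 (its y) x 40 mm high, flat level top 40 mm above the worktop. Origin at the centre of its underside, on the worktop. Its +y points to its left end, the end which the tray must overhang; its centre line runs along y.
- riser_edge (a point): middle of the top edge of the riser's left (+y) end, 40 mm above the worktop, 140 mm from the riser's origin along its y; axes as the riser's.
- tray: shallow white rectangular tray lying loose on the riser, 170 (its x) x 125 (its y) x 12 mm high, about 0.16 kg (0.1 to 0.23), a plain box shape to the touch. Origin at the centre of its underside. Its +x points to its leading short edge, roughly along the riser's +y; at the start it lies up to about 20 degrees askew on the riser, leading edge some 4 to 9 cm short of the riser's end.
- tray_front (a point): middle of the tray's leading short edge (the one to be pushed out over the riser's end), at its underside, 85 mm from the tray's origin along its x. The opposite short edge lies 170 mm behind it.
- jar: small clear glass dome with an amber bead on a glass saucer, 70 mm wide, 62 mm high, standing loose on the worktop on the riser's far side (away from the robot); origin at the centre of its underside. Leave alone.
- shot_glass: clear shot glass, 49 mm wide, 62 mm high, standing loose on the worktop on the riser's far side; origin at the centre of its underside. Leave alone.
- cup: striped espresso cup with one handle, 84 mm long over the handle, 60 mm wide, 49 mm high, standing loose on the worktop on the riser's near side (towards the robot); origin at its underside. Leave alone.

How it is judged:
At the end, for the whole second after the job is handed in: The middle of the tray's leading edge is 30 to 50 mm past the riser's left end; the tray is square to the riser within 0.14 rad (8 degrees), its centre within 30 mm of the riser's centre line, flat on the riser and at rest; jar, shot glass and cup stand upright within 15 mm of where they were (y of tray_front in the frame of riser_edge between 0.03 and 0.05 m and x of tray in the frame of riser between -0.03 and 0.03 m and z of tray in the frame of riser between 0.036 and 0.044 m and angle between the x axis of tray and the y axis of riser, either way round below 0.14 rad and angle between tray's own z axis and vertical below 0.05 rad and linear speed of tray below 0.01 m/s and distance of each of jar, shot_glass, cup from where it was at the start of the episode below 0.015 m and angle between each of jar, shot_glass, cup's own z axis and vertical below 0.1 rad); the robot touches nothing.
It fails at once if the tray is lifted, tipped or knocked off the riser (height (world z) of tray above 0.05 m or height (world z) of tray below 0.03 m or angle between tray's own z axis and vertical above 0.15 rad).
It fails at once if the jar is moved more than 15 mm or tipped (distance of jar from where it was at the start of the episode above 0.015 m or angle between jar's own z axis and vertical above 0.25 rad).
It fails at once if the shot glass is moved more than 15 mm or tipped (distance of shot_glass from where it was at the start of the episode above 0.015 m or angle between shot_glass's own z axis and vertical above 0.25 rad).
It fails at once if the cup is moved more than 15 mm or tipped (distance of cup from where it was at the start of the episode above 0.015 m or angle between cup's own z axis and vertical above 0.25 rad).
It also fails if it takes over 42 s, if anything falls off the work surface, if the arm or the gripper's body presses on something with over 40 N, if the wrist force passes 120 N, or if a joint passes its speed limit or range.

## Robot

A 6-joint arm with a two-finger parallel gripper is mounted at the origin on the work surface; the furniture and walls round the work are solid. World frame = base frame: x ahead of the robot, y to its left, z up, the work surface at z = 0. Lengths are in m, angles in rad, forces in N, time in s.
With the tool pointing down it reaches from about 0.35 to 1 m from the base axis. Payload 7.1 kg.
Tool frame: the origin (TCP) lies midway between the tips of the shut fingers; the grasp point (between the pads) lies 19 mm behind it; z points along the fingers, y is the line along which they close (so a half turn about z gives the same grasp; the last joint's range is limited). The gripper opens to 85 mm and grips with 20 to 120 N. Pads are 22 mm wide; open, the fingers measure 114 mm over their backs; the gripper's body (76 mm by 85 mm) begins 54 mm behind the grasp point. The pads swing forward as they close: fully open they stand 13 mm farther back than shut.
Start: joints at [-1.302, 0.423, 1.63, -0, 1.089, -0.019], TCP at [0.177, -0.599, 0.231] pointing down, gripper open.
Joint ranges: [-3, 3], [-0.9, 2.11], [0.09, 2.58], [-1.31, 4.45], [0.11, 2.69], [-2.54, 2.54]. Speed limits (rad/s): [2.39, 2.39, 3.01, 3.14, 3.14, 3.14].

## Interface

Orientations are given as a unit quaternion [x, y, z, w].
In Python, from station import bot gives the robot as it stands.
- The arm moves only by the tool step_arm, never from a script. Its argument "increments" is a list that holds one entry, the list of rows, each a list of 6 numbers: the shift along the tool's x, y, z as a fraction of full scale, then the turn, a rotation vector about the tool's x, y, z as a fraction of full scale. A call has 1 to 10 rows; each row shifts and turns the commanded pose from where the row before left it, along the tool's axes as they then stand; what a row does not reach is not made up. Full scale, the value 1, is 0.25 m for a shift and 0.5 rad for a turn. A row lasts 1/10 s, in which the tool goes at most 50 mm and 8.59 degrees, less where a joint would pass 70% of its speed; a pose out of reach is approached as far as the arm can. A call with a number of a shift or a turn outside -1 to 1 is refused whole. A call with a gripper value outside its range is refused whole. "gripper" is the opening, from 0 (shut) to 1 (fully open), set as the call begins (left out, the last holds). The fingers move at their own pace and stop on an object; the grip force is fixed at half the most. Time passes only in rows, so rows that do not move let the fingers close. It gives the time, the measured TCP pose, the force, the opening and the grip force at its end, in the units of the state.
- bot.get_state(): the state, without advancing time (a new reading comes with each control period).
- bot.get_image(name): name is "side" or "top"; returns a dict with "pixels" (384x512x3 uint8, red, green, blue), "mtx" (3x3 intrinsics, pixels), "camera_from_world" (4x4, takes a point from world to camera coordinates). Camera axes: x right, y up, looking along -z (the intrinsics and any distortion apply to the point x, -y, -z); pixel columns grow to the right and rows downward; lengths in m; the calibration is good to about 2 mm. A picture is of the moment at which its call begins. There is no depth.
- bot.sign_off(): hands the job in; it is judged then, once.
Trained networks look in the newest picture that a camera, given by its name, has taken for a name from the list of things; names that differ only in an ending like _2 or _b are one class to them, and where a whole thing is asked for, a point or a joint stands for the part that bears it (a point fixed in the world has none). Each returns a list of dicts, best first, with "conf" (0 to 1); they miss things now and then, are a little off and sometimes report something else, mostly with a low value. They report only what shows in the picture. A call takes as long as a camera call.
- bot.cut_out(label, camera): "mask" (384x512 bool, what is visible of it) and "bbox" ([left, top, width, height] in pixels, round what is visible of it).
The state is a dict: "clock": time; "qpos": joint angles; "qd": joint speeds; "tau": joint torques, N m; "ee_pos": TCP position; "tool_rot": TCP orientation; "ft_force": force on the tool from outside, world axes, zero at the start; "torque": the same for the moment, N m; "width": opening from 0.0 (shut) to 1.0 (fully open); "finger_force": force on a finger pad.
Only numpy, scipy, OpenCV 4.12 (cv2) and the standard library are available. Lean on these libraries where they do the work, as an engineer would, in place of code of your own. Each camera call takes 0.05 s, during which the arm holds its last target. There are 200 camera calls.

## Working session

There is one attempt and no reset: what is moved stays moved. The work goes in short steps, Python scripts to look and compute and a tool call to move; the robot and the scene stay as the last step left them, time stands still between calls to the robot, and variables do not carry over. Pictures are saved under pics/ and viewed, at most 10 in all, crops included, and the job is handed in when it is done.

Besides the shell and the picture viewer there is one more tool, called after "Request:" in YAML: its name, and indented under it one key for each argument. step_arm: Moves the arm, as the interface text tells. Shift numbers are shares of 0.25 m and turn numbers shares of 0.5 rad, none past 1 either way. Its arguments: {"type":"object","properties":{"increments":{"type":"array","items":{"type":"array","items":{"type":"array","items":{"type":"number"}}}},"gripper":{"type":"number"}},"required":["increments"]}

```bash
mkdir -p pics; cat > h.py <<'E'
import numpy as np, cv2
from station import bot
def px2plane(im,uv,z):
    T=np.array(im["camera_from_world"]);K=np.array(im["mtx"])
    R,t=T[:3,:3],T[:3,3];c=-R.T@t
    out=[]
    for u,v in np.atleast_2d(uv):
        d=np.linalg.inv(K)@[u,v,1];d=R.T@(d*[1,-1,-1])
        out.append((c+d*(z-c[2])/d[2])[:2])
    return np.array(out)
def quad(mask):
    c=max(cv2.findContours(mask.astype(np.uint8),0,1)[0],key=cv2.contourArea)
    return cv2.minAreaRect(c), c
def look(cam,names,zs):
    im=bot.get_image(cam)
    for n,z in zip(names,zs):
        for r in bot.cut_out(n,cam)[:1]:
            _,c=quad(r["mask"])
            w=px2plane(im,c[:,0,:].astype(float)+0.0,z).astype(np.float32)
            q=cv2.minAreaRect(w);print(cam,n,round(r["conf"],2),r["bbox"],"ctr",np.round(q[0],4),"size",np.round(q[1],4),"ang",round(q[2],1));print(np.round(cv2.boxPoints(q),3).tolist())
    return im
E
cat > a.py <<'E'
from h import *
for cam in("top","side"):
    im=look(cam,["tray","riser","jar","shot_glass","cup"],[.052,.04,.03,.03,.03])
    cv2.imwrite(f"pics/{cam}0.png",im["pixels"][:,:,::-1])
print(bot.get_state())
E
python3 a.py
```

```text
top tray 0.57 [231.5, 158.2, 91.3, 74.0] ctr [0.5166 0.0736] size [0.1269 0.1721] ang 11.9
[[0.43700000643730164, 0.14499999582767487], [0.47200000286102295, -0.024000000208616257], [0.5960000157356262, 0.003000000026077032], [0.5609999895095825, 0.17100000381469727]]
top riser 0.67 [203.0, 139.4, 149.2, 119.1] ctr [0.5091 0.0724] size [0.1831 0.2818] ang 14.5
[[0.38499999046325684, 0.1860000044107437], [0.4560000002384186, -0.08699999749660492], [0.6330000162124634, -0.04100000113248825], [0.5619999766349792, 0.23199999332427979]]
top jar 0.97 [263.8, 119.1, 35.2, 34.4] ctr [0.6466 0.057 ] size [0.0676 0.0731] ang 62.4
[[0.5989999771118164, 0.04399999976158142], [0.6629999876022339, 0.009999999776482582], [0.6949999928474426, 0.07000000029802322], [0.6299999952316284, 0.10400000214576721]]
top shot_glass 0.97 [208.8, 136.5, 22.1, 22.7] ctr [0.6211 0.1884] size [0.05  0.048] ang 88.6
[[0.597000002861023, 0.164000004529953], [0.6439999938011169, 0.16300000250339508], [0.6460000276565552, 0.21299999952316284], [0.5979999899864197, 0.21400000154972076]]
top cup 0.89 [273.2, 242.8, 39.1,
[... 1527 characters left out ...]
601, 0.09700000286102295]]
{'clock': 0.6, 'qpos': array([-1.30198858e+00,  4.23089636e-01,  1.62990467e+00,  1.45393478e-05,
        1.08856720e+00, -1.90289220e-02]), 'qd': array([ 0.00084107, -0.00020846,  0.00054098,  0.00106692,  0.00015286,
        0.00051006]), 'tau': array([ 5.27304601e-04, -5.57050216e+01, -2.82026464e+01, -1.06447360e-04,
        9.93984140e-04,  5.01250966e-06]), 'ee_pos': array([ 0.17743299, -0.59927654,  0.2313237 ]), 'tool_rot': array([9.89662103e-01, 1.43418695e-01, 8.33049468e-06, 1.46501418e-05]), 'ft_force': array([-0.35084657, -0.72191029,  0.52302207]), 'torque': array([0.01832378, 0.02528834, 0.00195417]), 'finger_force': 0.0, 'width': 0.9965143963285393}
```

```bash
python3 -c "
import cv2,numpy as np
a=cv2.imread('pics/top0.png');b=cv2.imread('pics/side0.png');cv2.imwrite('pics/b0.png',cv2.resize(np.hstack([a,b]),(800,300)))"
```

```text
(no output)
```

View pics/top0.png

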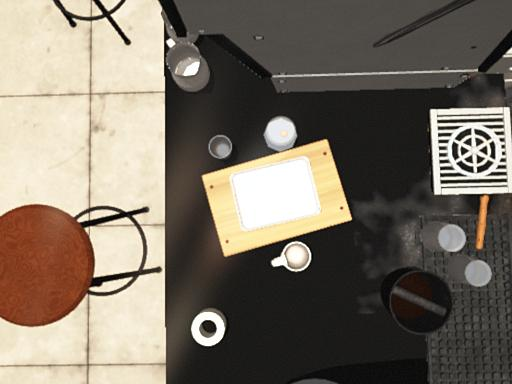

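The picture shows the riser with its left end at about (203,175)–(225,255), the tray at (232–323,158–232) nearly square to it, the jar at (281,134), the shot glass at (220,147) and the cup at (295,257). The masks fit these. The plan is to push the rear short edge with both open fingers.

Request:
step_arm:
  increments:
    - [[0,0,-0.2,0,0,0],[0,0,-0.2,0,0,0],[0.136,-0.115,0,0,0,0],[0.136,-0.115,0,0,0,0],[0.136,-0.115,0,0,0,0],[0.136,-0.115,0,0,0,0],[0.136,-0.115,0,0,0,0],[0.136,-0.115,0,0,0,0],[0.136,-0.115,0,0,0,0],[0.136,-0.115,0,0,0,0]]
  gripper: 1

```text
clock: 1.6
ee_pos: [0.3736, -0.2999, 0.3316]
tool_rot: [0.99, 0.143, 0.0, 0.0]
ft_force: [0.4, -0.2, -0.3]
width: 0.999
finger_force: 0.0
```

Request:
step_arm:
  increments:
    - [[0.136,-0.115,0,0,0,0],[0.136,-0.115,0,0,0,0],[0.136,-0.115,0,0,0,0],[0.136,-0.115,0,0,0,0],[0.136,-0.115,0,0,0,0],[0.136,-0.115,0,0,0,0],[0.136,-0.115,0,0,0,0]]

```text
clock: 2.3
ee_pos: [0.5448, -0.0392, 0.3316]
tool_rot: [0.99, 0.144, 0.0, 0.0]
ft_force: [1.1, 0.1, 0.4]
width: 0.998
finger_force: 0.0
```

Request:
step_arm:
  increments:
    - [[0,0,0,0,0,-0.29],[0,0,0,0,0,-0.29],[0,0,0,0,0,-0.29],[0,0,0,0,0,-0.29],[0,0,0,0,0,-0.29],[0,0,0,0,0,-0.29],[0,0,0,0,0,-0.29],[0,0,0,0,0,-0.29],[0,0,0,0,0,-0.29],[0,0,0,0,0,-0.29]]

```text
clock: 3.3
ee_pos: [0.544, -0.041, 0.3314]
tool_rot: [0.643, 0.766, 0.0, 0.0]
ft_force: [0.1, 0.2, -0.2]
width: 1.005
finger_force: 0.0
```

Request:
step_arm:
  increments:
    - [[0,0,0,0,0,-0.157],[0,0,0.2,0,0,0],[0,0,0.2,0,0,0],[0,0,0.2,0,0,0],[0,0,0.2,0,0,0],[0,0,0.2,0,0,0],[0,0,0.1,0,0,0],[0,0,0.0,0,0,0]]

```text
clock: 4.1
ee_pos: [0.5412, -0.0407, 0.0528]
tool_rot: [0.615, 0.788, -0.002, -0.003]
ft_force: [-0.5, 0.4, 0.4]
width: 1.003
finger_force: 0.0
```

```bash
cat > b.py <<'E'
import sys
from h import *
im=look("side",["tray"],[.052])
cv2.imwrite("pics/s_"+sys.argv[1]+".png",cv2.resize(im["pixels"][110:290,150:390,::-1],None,fx=3,fy=3))
im=look("top",["tray","riser"],[.052,.04])
cv2.imwrite("pics/t_"+sys.argv[1]+".png",cv2.resize(im["pixels"][100:280,160:400,::-1],None,fx=3,fy=3))
s=bot.get_state();print(s["clock"],s["ee_pos"],s["ft_force"],s["tool_rot"])
E
python3 b.py 1
```

```text
side tray 0.65 [225.9, 168.7, 89.8, 61.5] ctr [0.5157 0.0782] size [0.128  0.1761] ang 12.1
[[0.4350000023841858, 0.1509999930858612], [0.47200000286102295, -0.020999999716877937], [0.597000002861023, 0.004999999888241291], [0.5600000023841858, 0.17800000309944153]]
top tray 0.81 [230.4, 158.3, 89.2, 73.7] ctr [0.5168 0.0732] size [0.1273 0.1724] ang 12.3
[[0.4359999895095825, 0.14399999380111694], [0.4729999899864197, -0.02500000037252903], [0.597000002861023, 0.003000000026077032], [0.5609999895095825, 0.17100000381469727]]
top riser 0.9 [203.1, 139.4, 119.7, 119.4] ctr [0.5059 0.0851] size [0.1821 0.2528] ang 15.2
[[0.38499999046325684, 0.18299999833106995], [0.45100000500679016, -0.061000000685453415], [0.6269999742507935, -0.013000000268220901], [0.5609999895095825, 0.23100000619888306]]
4.35 [ 0.54566125 -0.04115584  0.05836333] [ 0.14787766 -0.47660342  0.85306007] [0.61520387 0.78836583 0.00100985 0.00157966]
```

View pics/s_1.png

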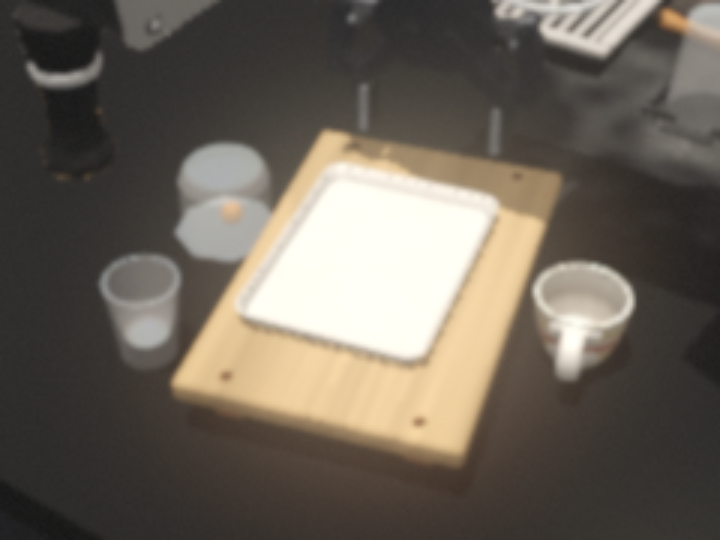

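The two fingertips show at (363,130) and (495,150) in the crop, still above the riser behind the tray. I'll lower them gently, watching the force.

Request:
step_arm:
  increments:
    - [[0,0,0.04,0,0,0],[0,0,0.04,0,0,0],[0,0,0,0,0,0],[0,0,0,0,0,0]]

```text
clock: 4.75
ee_pos: [0.5437, -0.041, 0.0359]
tool_rot: [0.615, 0.788, -0.0, -0.0]
ft_force: [-0.2, 0.0, -0.1]
width: 1.001
finger_force: 0.0
```

Request:
step_arm:
  increments:
    - [[0,0,0.012,0,0,0],[0,0,0.0,0,0,0],[0,0,0,0,0,0]]

```text
clock: 5.05
ee_pos: [0.544, -0.041, 0.0333]
tool_rot: [0.615, 0.788, -0.0, -0.0]
ft_force: [0.1, 0.4, -0.8]
width: 0.999
finger_force: 0.0
```

Request:
step_arm:
  increments:
    - [[0,0,0.012,0,0,0],[0,0,0.0,0,0,0],[0,0,0,0,0,0]]

```text
clock: 5.35
ee_pos: [0.544, -0.041, 0.0302]
tool_rot: [0.615, 0.788, -0.0, -0.0]
ft_force: [-0.2, 1.0, 0.4]
width: 1.004
finger_force: 0.0
```

Request:
step_arm:
  increments:
    - [[0.02,0,0,0,0,0],[0.02,0,0,0,0,0],[0.02,0,0,0,0,0],[0.02,0,0,0,0,0],[0.02,0,0,0,0,0],[0.02,0,0,0,0,0],[0.02,0,0,0,0,0],[0.02,0,0,0,0,0],[0,0,0,0,0,0]]

```text
clock: 6.25
ee_pos: [0.534, -0.0016, 0.0303]
tool_rot: [0.615, 0.789, -0.0, -0.0]
ft_force: [0.3, 0.6, 0.0]
width: 1.0
finger_force: 0.0
```

```bash
python3 b.py 2
```

```text
side tray 0.8 [224.8, 171.5, 90.5, 67.1] ctr [0.5088 0.0937] size [0.1269 0.1781] ang 14.0
[[0.4259999990463257, 0.16500000655651093], [0.4690000116825104, -0.00800000037997961], [0.5920000076293945, 0.023000000044703484], [0.5490000247955322, 0.19499999284744263]]
top tray 0.69 [224.2, 163.9, 66.0, 71.4] ctr [0.5043 0.1054] size [0.1262 0.1401] ang 13.6
[[0.4269999861717224, 0.1589999943971634], [0.46000000834465027, 0.02199999988079071], [0.5820000171661377, 0.052000001072883606], [0.5490000247955322, 0.18799999356269836]]
top riser 0.76 [202.2, 149.6, 90.1, 110.9] ctr [0.4974 0.116 ] size [0.1828 0.1906] ang 14.7
[[0.38499999046325684, 0.1850000023841858], [0.43299999833106995, 0.0010000000474974513], [0.6100000143051147, 0.04699999839067459], [0.5619999766349792, 0.23100000619888306]]
6.5 [ 0.53432466 -0.00228293  0.03032039] [-0.25361224  0.31427821 -0.29010205] [ 6.15272782e-01  7.88314279e-01 -7.97921544e-06 -2.64878311e-05]
```

View pics/s_2.png

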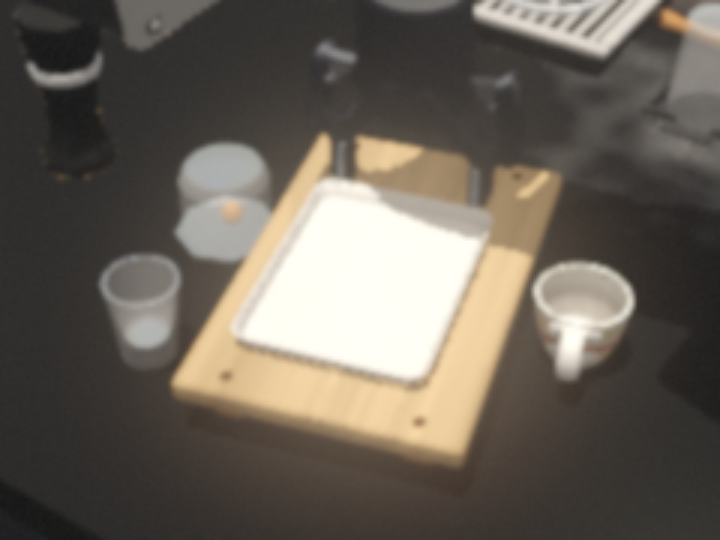

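The crop shows the fingers at (342,160) and (475,190) against the tray's rear edge. The tray is square now, with its leading edge about 37 mm short of the end, so I push about 65 mm more before checking.

Request:
step_arm:
  increments:
    - [[0.026,0,0,0,0,0],[0.028,0,0,0,0,0],[0.03,0,0,0,0,0],[0.03,0,0,0,0,0],[0.03,0,0,0,0,0],[0.03,0,0,0,0,0],[0.03,0,0,0,0,0],[0.03,0,0,0,0,0],[0.02,0,0,0,0,0],[0.01,0,0,0,0,0]]

```text
clock: 7.5
ee_pos: [0.5181, 0.0624, 0.0303]
tool_rot: [0.615, 0.789, -0.0, -0.0]
ft_force: [0.5, -1.3, 0.5]
width: 1.003
finger_force: 0.6
```

```bash
python3 b.py 3
```

```text
side tray 0.65 [212.3, 191.2, 92.3, 74.7] ctr [0.4926 0.1566] size [0.1303 0.1761] ang 12.7
[[0.4099999964237213, 0.2280000001192093], [0.4480000138282776, 0.0560000017285347], [0.5759999752044678, 0.08500000089406967], [0.5370000004768372, 0.25699999928474426]]
top tray 0.61 [190.4, 174.9, 52.9, 71.8] ctr [0.4855 0.1856] size [0.1284 0.1072] ang 13.6
[[0.4099999964237213, 0.22300000488758087], [0.4359999895095825, 0.11800000071525574], [0.5600000023841858, 0.14900000393390656], [0.5350000262260437, 0.2529999911785126]]
top riser 0.97 [204.8, 139.5, 124.5, 119.8] ctr [0.5604 0.188 ] size [0.0213 0.0799] ang 12.8
[[0.5410000085830688, 0.22499999403953552], [0.5590000152587891, 0.1469999998807907], [0.5799999833106995, 0.1509999930858612], [0.5619999766349792, 0.2290000021457672]]
7.75 [0.51822817 0.06173063 0.03026745] [-0.16311003  0.17750626  0.29451584] [ 6.15272611e-01  7.88314409e-01 -3.01211310e-05 -7.98666916e-05]
```

View pics/t_3.png

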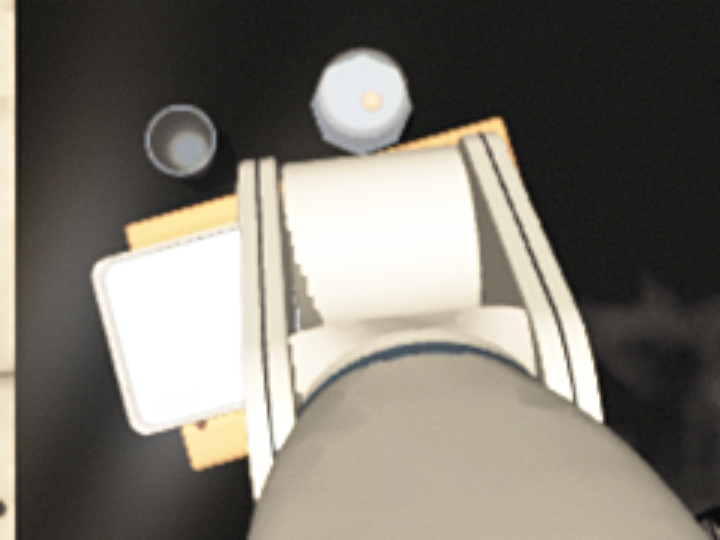

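The tray now sticks out at (95–150,260–435) in the crop. It is square and about 29 mm past the end, both from the image and from the TCP, so 11 mm remain.

Request:
step_arm:
  increments:
    - [[0.012,0,0,0,0,0],[0.016,0,0,0,0,0],[0.012,0,0,0,0,0],[0.004,0,0,0,0,0],[0,0,0,0,0,0],[0,0,0,0,0,0]]

```text
clock: 8.35
ee_pos: [0.5156, 0.0726, 0.0304]
tool_rot: [0.615, 0.788, 0.0, -0.0]
ft_force: [0.0, 0.4, -0.2]
width: 1.001
finger_force: 0.0
```

Request:
step_arm:
  increments:
    - [[-0.06,0,0,0,0,0],[-0.1,0,0,0,0,0],[0,0,-0.1,0,0,0],[0,0,-0.2,0,0,0],[-0.1,0,-0.2,0,0,0],[-0.2,0,-0.2,0,0,0],[-0.2,0,-0.2,0,0,0],[-0.2,0,0,0,0,0],[-0.2,0,0,0,0,0],[0,0,0,0,0,0]]

```text
clock: 9.35
ee_pos: [0.5735, -0.1599, 0.2216]
tool_rot: [0.617, 0.787, 0.0, 0.002]
ft_force: [-0.9, 0.5, -0.5]
width: 1.0
finger_force: 0.0
```

```bash
python3 b.py 4; python3 a.py | grep -A1 -E "top (jar|shot|cup)"
```

```text
side tray 0.68 [203.7, 193.1, 98.1, 73.3] ctr [0.4901 0.1675] size [0.1292 0.1745] ang 15.1
[[0.4050000011920929, 0.23499999940395355], [0.44999998807907104, 0.06599999964237213], [0.574999988079071, 0.10000000149011612], [0.5299999713897705, 0.26899999380111694]]
top tray 0.7 [186.0, 171.9, 92.5, 75.0] ctr [0.4903 0.1645] size [0.1265 0.1728] ang 14.3
[[0.40799999237060547, 0.2329999953508377], [0.44999998807907104, 0.06499999761581421], [0.5730000138282776, 0.09600000083446503], [0.5299999713897705, 0.2639999985694885]]
top riser 0.65 [201.6, 139.9, 150.1, 117.1] ctr [0.5089 0.0716] size [0.1804 0.2802] ang 15.0
[[0.38600000739097595, 0.18400000035762787], [0.4580000042915344, -0.08699999749660492], [0.6320000290870667, -0.04100000113248825], [0.5600000023841858, 0.23000000417232513]]
9.6 [ 0.5716434  -0.15298246  0.2204138 ] [ 0.09158207  0.49459087 -0.14111086] [ 6.14975777e-01  7.88545800e-01 -1.06470403e-04 -5.51044927e-04]
top jar 0.56 [263.5, 120.6, 35.0, 31.5] ctr [0.6462 0.0583] size [0.0668 0.0742] ang 88.6
[[0.6079999804496765, 0.026000000536441803], [0.6830000281333923, 0.024000000208616257], [0.6840000152587891, 0.09099999815225601], [0.6100000143051147, 0.09300000220537186]]
top shot_glass 0.73 [210.8, 136.2, 20.1, 27.2] ctr [0.62   0.1906] size [0.0455 0.0503] ang 89.1
[[0.5950000286102295, 0.1679999977350235], [0.6449999809265137, 0.16699999570846558], [0.6460000276565552, 0.21299999952316284], [0.5950000286102295, 0.21400000154972076]]
top cup 0.81 [271.7, 243.5, 39.7, 28.4] ctr [0.3775 0.0375] size [0.0578 0.0785] ang 41.7
[[0.33000001311302185, 0.04800000041723251], [0.38199999928474426, -0.010999999940395355], [0.42500001192092896, 0.027000000700354576], [0.37299999594688416, 0.0860000029206276]]
```

View pics/t_4.png

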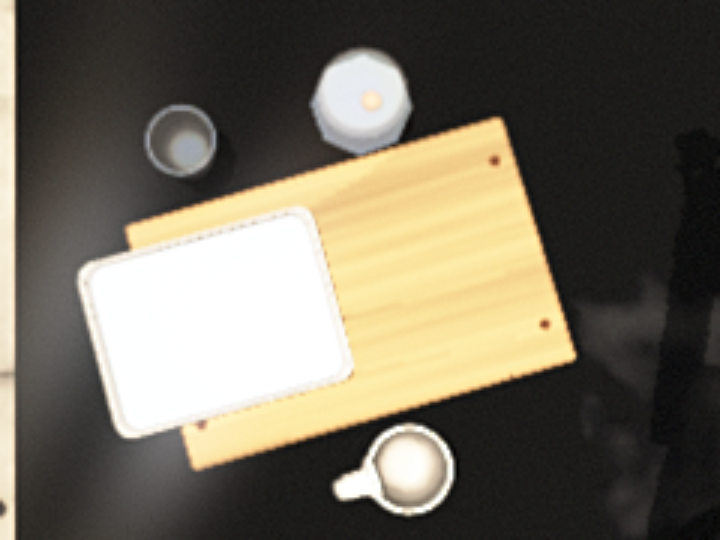

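The tray sticks out about 39 mm at (80–130,265–435) in the crop. It is square and about 5 mm off the centre line, and the jar, shot glass and cup have not moved.

```bash
python3 -c "from station import bot; print(bot.sign_off())"
```

```text
the job is handed in; nothing more can be done
None
```

The job is handed in with no verdict returned: in the last pictures the tray sticks out about 39 mm past the riser's left end, within about 1 degree of square and 5 mm off the centre line, the hand is clear, and the jar, shot glass and cup have not visibly moved.

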